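# Hang the lift-off splash guard back on the burner

### The arm

A 6-joint arm with a two-finger parallel gripper is mounted at the origin on the work surface. World frame = base frame: x ahead of the robot, y to its left, z up, the work surface at z = 0. Lengths are in mm, angles in degrees, forces in N, time in s.
With the tool pointing down it reaches from about 275 to 850 mm from the base axis. Payload 5.2 kg.
Tool frame: the origin (TCP) lies on the mounting face of the last link; the fingertips stand 173 mm ahead of it and the grasp point (between the pads) lies 155 mm ahead of it (arm.tip_reach is the distance from the TCP to the fingertips, in mm); z points along the fingers, y is the direction in which the jaws open and shut (so a half turn about z gives the same grasp; the last joint's range is limited). The gripper opens to 85 mm and grips with 20 to 120 N. Pads are 22 mm wide; open, the fingers measure 114 mm over their backs; the gripper's body (76 mm by 85 mm) begins 54 mm behind the grasp point. The pads swing forward as they close: fully open they stand 13 mm farther back than shut.
Start: joints at [-77.968, 14.817, 87.949, -0, 77.235, -11.62], TCP at [220.668, -503.798, 404.71] pointing down, gripper open.
Joint ranges: [-179.93, 179.93], [-52.35, 119.4], [10.71, 147.94], [-69.91, 249.91], [12.55, 155.21], [-178.61, 178.61]. Speed limits (degrees/s): [147.25, 147.25, 180, 180, 180, 180].

### API

Orientations are given as [roll, pitch, yaw] about the fixed x, y, z axes, in that order (R = Rz(yaw) Ry(pitch) Rx(roll)).
In Python, from cell import arm, jaws, inverse_kinematics, status, read_camera, camera_model, job, outline_of, spot_point gives the robot as it stands. Calls block until the motion is done:
- arm.goto(position, orientation): joint-space move of the TCP to a pose.
- arm.movel(position, velocity=150, rotation=None, max_force=None): straight line of the TCP; rotation=None keeps the orientation; velocity is the mean speed in mm/s. With max_force (N) it stops when the force on the tool has changed by that much, and returns True; else False.
- arm.move_joints(angles): joint-space move.
- jaws.gripper_to(opening, squeeze=None): opening from 0.0 (shut) to 1.0 (fully open); squeeze is the grip in N (None keeps the last); returns when the fingers have stopped.
- arm.wait(seconds).
- inverse_kinematics(position, orientation): joint angles nearest the present ones, or None.
- status.get_obs(): the state.
- read_camera(name): name is "scene" or "top"; returns the picture (400x640x3 uint8, red, green, blue); there is no depth.
- camera_model(name): a dict with "intrinsics" (3x3 intrinsics, pixels), "D" ([k1, k2, p1, p2, k3] as OpenCV has them; the pictures are not rectified), "R" (3x3) and "t" (3): a world point X has camera coordinates R X + t. Camera axes: x right, y down, z forward; pixel columns grow to the right and rows downward; lengths in mm; the calibration is good to about 2 mm. A picture is of the moment at which its call begins. camera_model takes no time and is no camera call.
A pose or a line that the arm cannot do raises arm.PlanningError and nothing moves.
- job.hand_in(): hands the job in, once; it reports no verdict.
Trained networks look in the newest picture that a camera, given by its name, has taken for a name from the list of things; names that differ only in an ending like _2 or _b are one class to them, and where a whole thing is asked for, a point or a joint stands for the part that bears it (a point fixed in the world has none). Each returns a list of dicts, best first, with "p" (0 to 1); they miss things now and then, are a little off and sometimes report something else, mostly with a low value. They report only what shows in the picture. A call takes as long as a camera call. They do not tell look-alikes from the thing itself.
- outline_of(name, camera): "mask" (400x640 bool, what is visible of it).
- spot_point(name, camera): "point" ([x, y, z] in mm, in world coordinates, good to about 4 mm: a listed point, or the origin of a listed thing).
The state is a dict: "clock": time; "qpos": joint angles; "qd": joint speeds; "effort": joint torques, N m; "position": TCP position; "tool_rot": TCP orientation; "ft_force": force on the tool from outside, world axes, zero at the start; "ft_torque": the same for the moment, N m; "finger_gap": opening from 0.0 (shut) to 1.0 (fully open).
Only numpy, scipy, OpenCV 4.12 (cv2) and the standard library are available. Lean on these libraries where they do the work, as an engineer would, in place of code of your own. Each camera call takes 0.05 s, during which the arm holds its last target.

### The job

The burner's steel splash guard stands in the drainer rack. Lift it out, hang it standing open on the burner's hinge post so that both of its knuckles drop fully down over the two upright pins, then swing it shut against the stop, under the keeper's hood, and let go. Work gently: do not drop it or force it against the pins or the burner, and leave everything else where it is.

Things in the scene. Friction and masses are not known exactly. Their poses are not given: they have to be found in the camera images.
- guard: Steel splash guard like a small gate, about 0.3 kg, upright in the rack. Origin on its hinge axis, level with the lower knuckle's underside. x: from axis along the panel to the free edge (roughly towards the robot at start); z up. Panel x 16..185, z -20..102 mm, 8 mm thick; top rail z 102..130 mm, 12 mm thick. Both faces alike. Weight centre near x 95, z 60 mm.
- guard_knuckle (a point): Guard's hinge axis at the upper knuckle's underside (guard x 0, z 80 mm). Two knuckles, upright tubes 18 mm outside, 10.5 mm through bore, 16 mm long, undersides at guard z 0 and 80 mm, each joined to the panel by a 6 mm thick leaf; nothing else is nearer the axis than 16 mm. Come in from the side with the origin 18..50 mm above the seat, so the lower knuckle passes under the upper bracket.
- guard_grip (a point): Good place to grip the guard from above: middle of the top rail's height, 60 mm from the hinge axis (guard x 60, z 116 mm); rail 12 mm thick across guard y, top edge 14 mm above this point.
- guard_free (a point): Middle of the free end of the guard's top rail (guard x 185, y 0, z 116 mm).
- burner: Table-top steel burner, fixed, 270 x 260 mm (x, y), top 66 mm high, trivet top 82 mm. Origin: centre of its underside; x away from the robot at yaw 0, y left. A 10 mm high flange along its front (-x) carries the hinge post at the left (+y) end and the keeper at the right. Shut, guard x points along burner -y; standing open it points out towards the robot (burner -x).
- hinge_nominal (a point): NOMINAL hinge axis at the lower bracket's top face, the seat of the lower knuckle (burner x -165, y 100, z 60 mm). The post is clamped in a slotted foot: the real pin axis, upright, stands up to 10 mm off this point along burner x and up to 10 mm along y, different each time, not measured: to be felt or seen. It does not shift when touched.
- upper_nominal (a point): The same nominal axis at the upper bracket's top face (80 mm higher). A round pin points up from each bracket: diameter 8, 16 mm tall, last 1.5 mm tapers to 6 mm; both enter both knuckles together. Brackets: 16 mm wide, 12 thick, from 8 mm on the -y side of the axis to the 14 mm square post (near face 19 mm to +y, top z 140 mm). Clear from -x and -y.
- keeper (a point): Front face of the stop plate, at its middle, just under the hood (burner x -159, y -82, z 199 mm). Plate 44 mm wide in y; the hood reaches 36 mm forward of it. The seated guard's top is at z 190 mm and its shut free corner stands under the hood, so it cannot be lowered onto the pins when shut. Shut: rail on the plate, guard_free at burner x about -165 mm.
- rack: Aluminium drainer rack, fixed, 210 x 100 mm, floor 20 mm above the counter. Wire uprights 45 mm tall above the floor hold the guard upright in the middle slot (along rack x); its top edge is 170 mm above the counter. Lift it at least 50 mm to clear the wires. On the left or the right of the burner. Origin: centre of its underside.
- tiffin: Bystander, to be left alone: closed round steel tiffin box, 120 mm across, 99 mm tall. Origin: centre of its underside.
- jar: Bystander, to be left alone: orange plastic jar with white cap, 80 mm across, 110 mm tall. Origin: centre of its underside.
- katori: Bystander, to be left alone: small open steel bowl, 80 mm across, 28 mm tall. Origin: centre of its underside.
- mug: Bystander, to be left alone: white mug, 76 mm across, 85 mm tall. Origin: centre of its underside.
- oil: Bystander, to be left alone: green glass bottle, 60 mm across, 200 mm tall. Origin: centre of its underside.
- salt: Bystander, to be left alone: small white jar with steel cap, 54 mm across, 80 mm tall. Origin: centre of its underside.
- tawa: Bystander, to be left alone: flat dark round griddle, 200 mm across, 12 mm thick, lying on the burner's trivet. Origin: centre of its underside.
Mind the look-alikes: they are no part of the job. Of the things like the guard, leave any that is orange; of the rest the larger one is meant.

How it is judged:
By the outcome, as a careful person would: the job done as asked, in the order asked, and still so for the second after the job is handed in, with the robot touching nothing.
It also fails if it takes over 64 s, if anything falls off the work surface, if the arm or the gripper's body presses on something with over 40 N, if the wrist force passes 120 N, or if a joint passes its speed limit or range.

## Working session

There is one attempt and no reset: what is moved stays moved. The work goes in short steps, each a Python script; the robot and the scene stay as the last script left them, time stands still between calls to the robot, and variables do not carry over. Pictures are saved under pics/ and viewed, and the job is handed in when it is done.

```bash
ls; mkdir -p pics; python3 - <<'E'
from cell import *
import cv2,json
print(status.get_obs())
for c in("scene","top"):
    im=read_camera(c); cv2.imwrite(f"pics/{c}0.png",im[:,:,::-1]); m=camera_model(c); print(c,m)
E
```

```text
pics
{'clock': 0.0, 'qpos': array([-7.79674429e+01,  1.48586841e+01,  8.80100731e+01, -1.89996315e-03,
        7.72353237e+01, -1.16194315e+01]), 'qd': array([ 0.09104955,  0.05026463,  0.03875329,  0.06118375, -0.01140471,
       -0.04579523]), 'effort': array([ 6.73291543e-04, -4.46028256e+01, -2.90573019e+01, -3.55404809e-04,
        1.16097496e-02,  2.61913200e-06]), 'position': array([ 220.62087317, -503.57749366,  403.88685213]), 'tool_rot': array([-1.79897679e+02, -1.91486434e-02,  2.36523930e+01]), 'ft_force': array([0.0599357 , 0.41317848, 0.42756476]), 'ft_torque': array([-0.01253869, -0.02343203, -0.03494969]), 'finger_gap': 0.9994550624617047}
scene {'intrinsics': array([[520.70274848,   0.        , 312.39825504],
       [  0.        , 520.70274848, 200.96032537],
       [  0.        ,   0.        ,   1.        ]]), 'D': array([-0.10835752,  0.        ,  0.        ,  0.        ,  0.        ]), 'R': array([[-0.86682085,  0.49859967,  0.0044708 ],
       [ 0.41800016,  0.73152765, -0.53864938],
       [-0.27184092, -0.46504372, -0.84251816]]), 't': array([ 465.21717423, -117.51610101, 2034.3524392 ])}
top {'intrinsics': array([[498.51703938,   0.        , 312.99940251],
       [  0.        , 498.51703938, 215.00478387],
       [  0.        ,   0.        ,   1.        ]]), 'D': array([-0.00725729,  0.        ,  0.        ,  0.        ,  0.        ]), 'R': array([[ 2.79249469e-02, -9.99609721e-01,  7.76107359e-04],
       [-9.79703241e-01, -2.75230026e-02, -1.98554888e-01],
       [ 1.98498757e-01,  4.78427980e-03, -9.80089462e-01]]), 't': array([ -52.9650666 ,  550.76993529, 1613.77526618])}
```

View pics/scene0.png

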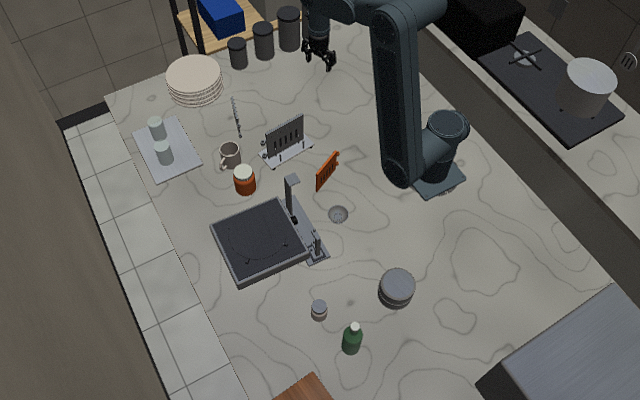

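View pics/top0.png

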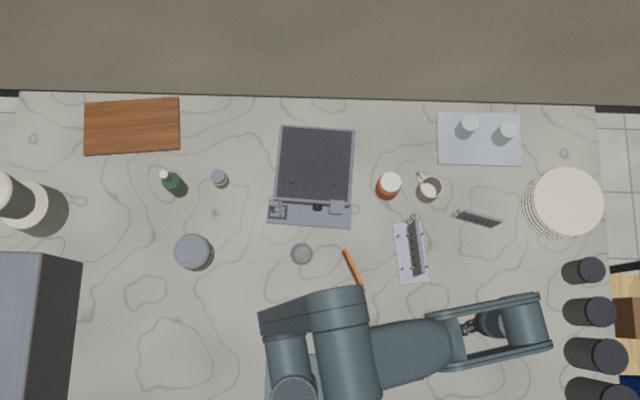

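```bash
python3 - <<'E'
from cell import *
import numpy as np
read_camera("scene");read_camera("top")
for n in ["guard","guard_knuckle","guard_grip","guard_free","burner","hinge_nominal","upper_nominal","keeper","rack"]:
  for c in ("scene","top"):
    print(n,c,[(np.round(d["point"]),round(d["p"],2)) for d in spot_point(n,c)[:4]])
print(status.get_obs()["clock"])
E
```

```text
guard scene [(array([ 546., -357.,   37.]), 0.97), (array([ 308., -202.,   16.]), 0.88), (array([ 578., -520.,   14.]), 0.47), (array([ 445., -368.,    1.]), 0.23)]
guard top [(array([ 578., -514.,   17.]), 0.94), (array([ 545., -358.,   41.]), 0.61), (array([ 312., -202.,   13.]), 0.58), (array([571.,  72.,  65.]), 0.53)]
guard_knuckle scene [(array([ 309., -203.,   78.]), 0.93), (array([ 546., -353.,  121.]), 0.73), (array([ 575., -519.,   71.]), 0.48)]
guard_knuckle top [(array([ 577., -516.,   75.]), 0.9), (array([ 544., -354.,  121.]), 0.6), (array([ 310., -207.,   77.]), 0.47)]
guard_grip scene [(array([ 559., -562.,  101.]), 0.62), (array([ 353., -180.,  103.]), 0.62), (array([ 361., -380.,  157.]), 0.23), (array([728., -35.,  -1.]), 0.17)]
guard_grip top [(array([ 565., -558.,   97.]), 0.69), (array([ 487., -363.,  160.]), 0.55), (array([ 349., -183.,  105.]), 0.48)]
guard_free scene [(array([ 361., -380.,  156.]), 0.62), (array([ 537., -652.,  102.]), 0.6), (array([ 441., -142.,  105.]), 0.56)]
guard_free top [(array([ 537., -650.,  103.]), 0.85), (array([ 364., -378.,  156.]), 0.73), (array([ 437., -137.,  105.]), 0.53)]
burner scene [(array([728., -37.,  -1.]), 0.97)]
burner top []
hinge_nominal scene [(array([574.,  72.,  61.]), 0.62)]
hinge_nominal top [(array([568.,  70.,  62.]), 0.61)]
upper_nominal scene [(array([572.,  74., 139.]), 0.75), (array([ 444., -370.,   -0.]), 0.38)]
upper_nominal top [(array([573.,  67., 140.]), 0.56), (array([678., 293.,  -2.]), 0.3)]
keeper scene [(array([ 569., -112.,  198.]), 0.71)]
keeper top [(array([ 567., -110.,  202.]), 0.91)]
rack scene [(array([ 446., -370.,    2.]), 0.69)]
rack top [(array([ 444., -368.,   -3.]), 0.62)]
1.1
```

```bash
python3 - <<'E'
import cv2,numpy as np
s=cv2.imread("pics/scene0.png");t=cv2.imread("pics/top0.png")
r=lambda im,x,y,w,h,W,H:cv2.resize(im[y:y+h,x:x+w],(W,H),interpolation=cv2.INTER_CUBIC)
a=r(s,240,100,110,80,400,290);b=r(t,340,190,170,100,400,290)
c=r(s,270,165,70,105,400,300);d=r(t,255,185,110,60,400,300)
c2=r(s,270,165,70,105,300,450)
cv2.imwrite("pics/crop1.png",np.vstack([np.hstack([a,b]),np.hstack([c,d])]))
cv2.imwrite("pics/crop2.png",cv2.resize(s[170:270,270:340],(420,600),interpolation=cv2.INTER_CUBIC))
E
```

```text
(no output)
```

View pics/crop1.png

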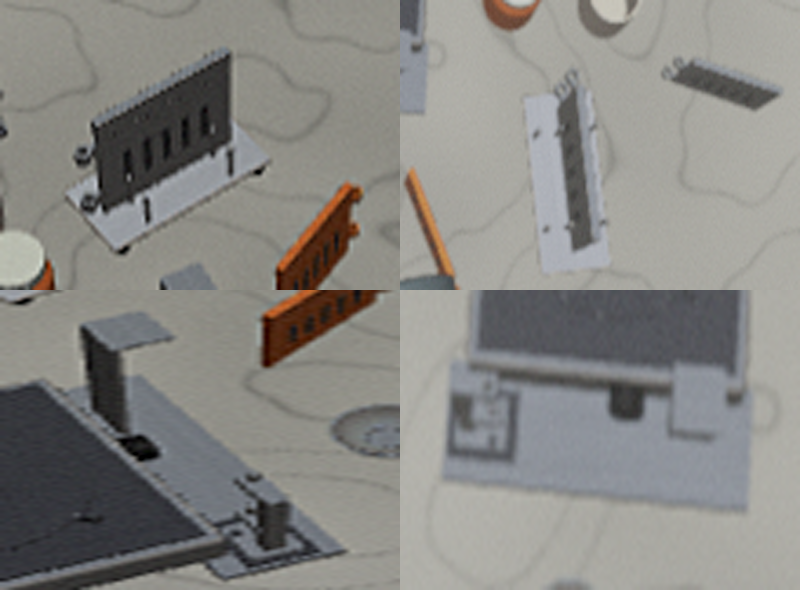

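View pics/crop2.png

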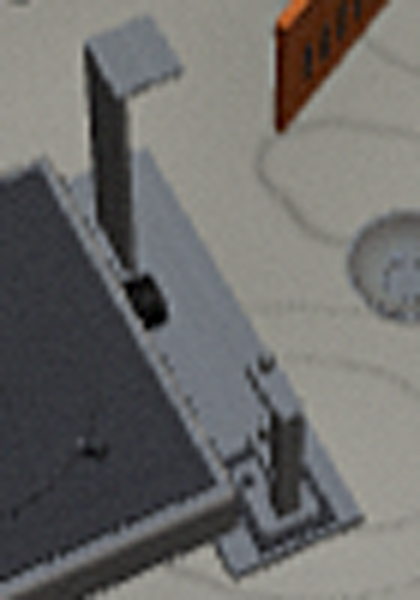

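```bash
cat > h.py <<'E'
import numpy as np,cv2
from cell import *
M={c:camera_model(c) for c in("scene","top")}
def und(c,uv):
    m=M[c];p=cv2.undistortPoints(np.array([[uv]],float),m["intrinsics"],np.array(m["D"]))[0,0]
    R=m["R"];d=R.T@np.array([p[0],p[1],1]);o=-R.T@m["t"];return o,d/np.linalg.norm(d)
def onz(c,uv,z):
    o,d=und(c,uv);return o+d*(z-o[2])/d[2]
def tri(a,b):
    (o1,d1),(o2,d2)=und("scene",a),und("top",b)
    A=np.zeros((3,3));v=np.zeros(3)
    for o,d in((o1,d1),(o2,d2)):
        P=np.eye(3)-np.outer(d,d);A+=P;v+=P@o
    x=np.linalg.solve(A,v);return x,[np.linalg.norm((np.eye(3)-np.outer(d,d))@(x-o)) for o,d in((o1,d1),(o2,d2))]
def proj(c,X):
    m=M[c];return cv2.projectPoints(np.array(X,float).reshape(-1,3),cv2.Rodrigues(m["R"])[0],m["t"],m["intrinsics"],np.array(m["D"]))[0][:,0]
E
python3 - <<'E'
from h import *
a=onz("top",(266.8,222.4),10);b=onz("top",(350.7,229),10);print(a,b,np.degrees(np.arctan2(*( (a-b)[[1,0]])))-90)
a=onz("scene",(270+362/6,170+520/6),10);b=onz("scene",(270+145/6,170+150/6),10);print(a,b,np.degrees(np.arctan2(*( (a-b)[[1,0]])))-90)
print(tri((314.3,230.3),(279.75,203)))
print(onz("scene",(314.3,230.3),155),onz("top",(279.75,203),155))
# shapes: yaw candidates, fit from keeper/hinge/origin
for yaw in(-3,-4,-5):
    c,s=np.cos(np.radians(yaw)),np.sin(np.radians(yaw));R=np.array([[c,-s],[s,c]])
    for n,l,w in(("orig",(0,0),(728,-36)),("keep",(-159,-82),(568,-111)),("hin",(-165,100),(571.5,71))):
        print(yaw,n,np.array(w)-R@np.array(l))
big=read_camera("top")[:,:,::-1]; 
cv2.imwrite("pics/crop3.png",cv2.resize(big[190:230,260:315],(770,560),interpolation=cv2.INTER_CUBIC))
E
```

```text
[530.87856193 120.38996775  10.        ] [ 515.98563559 -167.60640465   10.        ] -2.960254032091072
[537.60283293 127.42844738  10.        ] [ 522.99145654 -161.48896712   10.        ] -2.895144192459142
(array([570.82582428,  69.66161747, 138.64391779]), [np.float64(0.5720592474401599), np.float64(0.5720592474403209)])
[575.13871476  77.9860355  155.        ] [567.565408    68.07191289 155.        ]
-3 orig [728. -36.]
-3 keep [731.07364444 -37.43379519]
-3 hin [731.04027761 -37.49838626]
-4 orig [728. -36.]
-4 keep [732.33271484 -40.2910272 ]
-4 hin [729.12242092 -40.26622319]
-5 orig [728. -36.]
-5 keep [733.5417279  -43.16979785]
-5 hin [727.15655091 -43.00016736]
```

View pics/crop3.png

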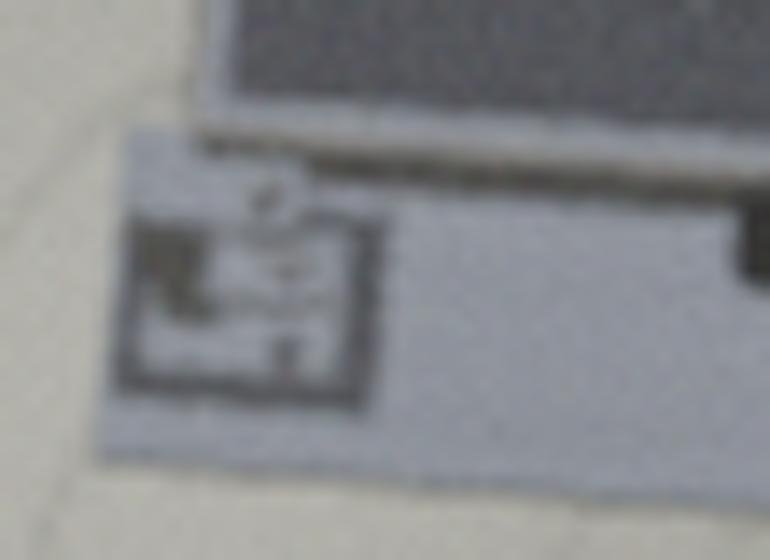

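```bash
cat > ov.py <<'E'
from h import *
import sys
yaw=-2.95;c,s=np.cos(np.radians(yaw)),np.sin(np.radians(yaw));RB=np.array([[c,-s],[s,c]]);OB=np.array([730.5,-37.3])
def bw(x,y,z): return np.r_[RB@[x,y]+OB,z]
def draw(dx,dy,fn):
    ax,ay=-165+dx,100+dy
    seg=[]
    def box(x0,x1,y0,y1,z0,z1):
        P=[[x,y] for x,y in((x0,y0),(x1,y0),(x1,y1),(x0,y1))]
        for i in range(4):
            p,q=P[i],P[(i+1)%4]
            seg.extend([(bw(*p,z0),bw(*q,z0)),(bw(*p,z1),bw(*q,z1)),(bw(*p,z0),bw(*p,z1))])
    out=[]
    box(ax-7,ax+7,ay+19,ay+33,10,140);n1=len(seg)
    box(ax-8,ax+8,ay-8,ay+19,128,140);n2=len(seg)
    box(ax-4,ax+4,ay-4,ay+4,140,156)
    box(ax-4,ax+4,ay-4,ay+4,60,76);n3=len(seg)
    # flange edges & hood
    box(-159-36,-159,-104,-60,199,205)
    for cam,(x,y,w,h) in(("scene",(290,195,50,70)),("top",(262,188,60,42))):
        k=8
        im=cv2.imread(f"pics/{cam}0.png")[y:y+h,x:x+w];im=cv2.resize(im,None,fx=k,fy=k,interpolation=cv2.INTER_CUBIC)
        raw=im.copy()
        for i,(p,q) in enumerate(seg):
            col=(0,0,255) if i<n1 else (0,255,0) if i<n2 else (255,255,0) if i<n3 else (255,0,255)
            uv=(proj(cam,[p,q])-[x,y]+0.5)*k-0.5
            cv2.line(im,tuple(map(int,uv[0])),tuple(map(int,uv[1])),col,1)
        o=np.hstack([raw,im]); out.append(o[:590])
    for o,n in zip(out,"st"): cv2.imwrite(fn+n+".png",o)
draw(float(sys.argv[1]),float(sys.argv[2]),sys.argv[3])
E
python3 ov.py 0 0 pics/ovA
```

```text
(no output)
```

View pics/ovAs.png

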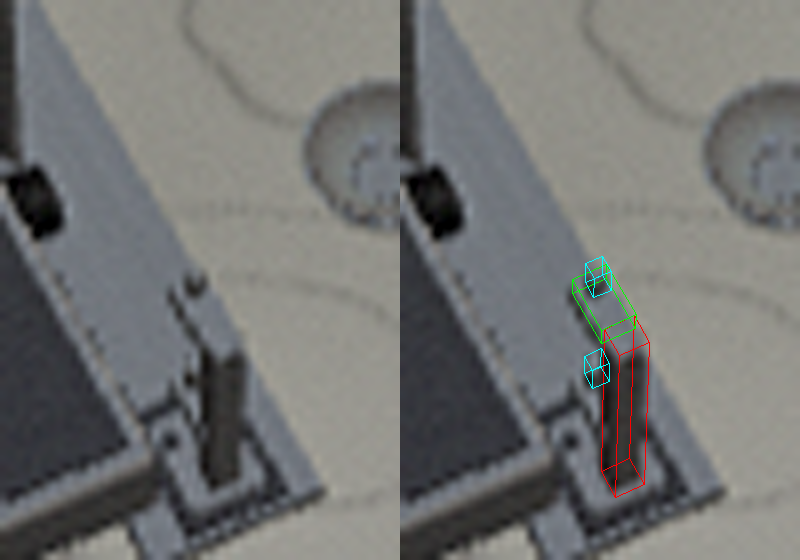

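View pics/ovAt.png

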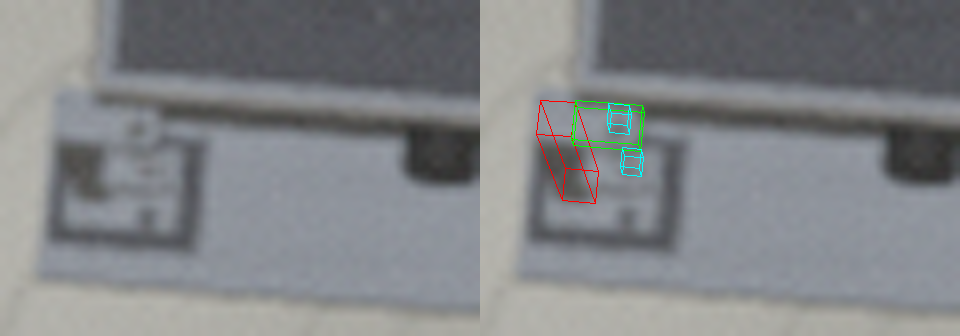

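```bash
cat >> h.py <<'E'
TZ=116+155+2   # TCP z above guard origin
YB=-2.95
def tcp(hx,hy,hz,ang):   # guard origin & guard x angle -> tcp pos
    a=np.radians(ang);return [hx+60*np.cos(a),hy+60*np.sin(a),hz+TZ]
E
python3 - <<'E'
from h import *
for off in(0,180):
  for p,ang in[((545.5,-355.5,40),187.3),((545.5,-355.5,180),187.3),((500,-200,180),177.05),((500,20,180),177.05),((569.4,71.1,60),177.05),((569.4,71.1,60),222),((569.4,71.1,60),267.05)]:
    q=inverse_kinematics(tcp(*p,ang),[180,0,ang-180+off]); print(off,ang,None if q is None else np.round(q))
E
```

```text
0 187.3 [-47.  25.  87.  -0.  68.  35.]
0 187.3 [-47.  19.  75.  -0.  86.  35.]
0 177.05 [-37.   6.  92.  -0.  82.  56.]
0 177.05 [-12.   2.  97.  -0.  82.  81.]
0 177.05 [-4. 15. 99. -0. 67. 89.]
0 222 [-9. 16. 97. -0. 67. 39.]
0 267.05 [-10.  20.  92.   0.  69.  -7.]
180 187.3 [ -47.   25.   87.    0.   68. -145.]
180 187.3 [ -47.   19.   75.    0.   86. -145.]
180 177.05 [ -37.    6.   92.    0.   82. -124.]
180 177.05 [-12.   2.  97.   0.  82. -99.]
180 177.05 [ -4.  15.  99.   0.  67. -91.]
180 222 [  -9.   16.   97.    0.   67. -141.]
180 267.05 [-10.  20.  92.  -0.  69. 173.]
```

```bash
python3 - <<'E'
from h import *
jaws.gripper_to(0.6)
p=tcp(545.5,-355.5,40,187.3)
arm.goto([p[0],p[1],400],[180,0,7.3])
print(status.get_obs()["clock"])
r=arm.movel(p,velocity=150,max_force=8); print(r)
jaws.gripper_to(0,squeeze=70)
o=status.get_obs();print(o["clock"],o["position"],o["tool_rot"],o["finger_gap"],o["ft_force"])
for c in("scene","top"): cv2.imwrite(f"pics/{c}1.png",read_camera(c)[:,:,::-1])
a=cv2.imread("pics/scene1.png")[80:200,220:360];b=cv2.imread("pics/top1.png")[180:300,350:490]
cv2.imwrite("pics/g1.png",np.hstack([cv2.resize(i,(400,343)) for i in(a,b)]))
E
```

```text
2.7333
False
3.9083 [ 486.36916206 -363.31696747  314.18309853] [ 1.79884434e+02 -8.77419629e-02  7.31336083e+00] 0.13095445876253978 [ 0.61632338 -0.1716797   6.30277229]
```

View pics/g1.png

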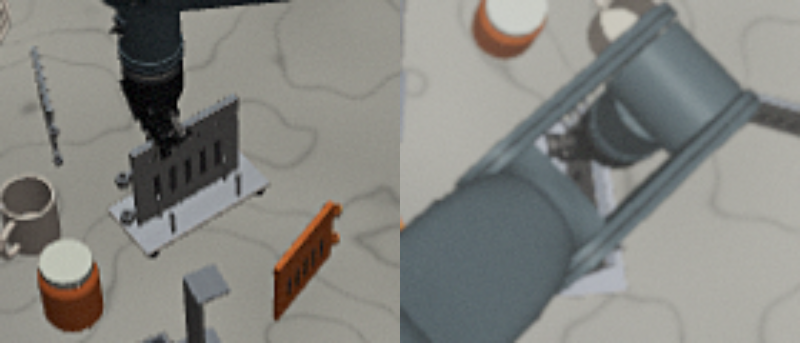

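```bash
python3 - <<'E'
from h import *
p=tcp(545.5,-355.5,60,187.3)
arm.movel(p,velocity=60)
o=status.get_obs();print(o["finger_gap"],o["ft_force"],o["ft_torque"])
arm.movel(tcp(545.5,-355.5,180,187.3),velocity=150)
arm.movel(tcp(495,-200,180,177.05),velocity=200,rotation=[180,0,-2.95])
arm.movel(tcp(495,20,180,177.05),velocity=200)
o=status.get_obs();print(o["clock"],o["position"],o["tool_rot"],o["finger_gap"],o["ft_force"],o["ft_torque"])
for c in("scene","top"):
    cv2.imwrite(f"pics/{c}2.png",read_camera(c)[:,:,::-1])
    for n in("guard_knuckle","guard_free","guard"): print(c,n,[(np.round(d["point"]),round(d["p"],2)) for d in spot_point(n,c)[:4]])
E
```

```text
0.12704382298720368 [ 0.59448311  0.74901508 -3.2342631 ] [ 0.00495849 -0.09587151  0.01989569]
7.7083 [435.21962272  22.49945744 452.92294021] [ 1.79971427e+02  6.90552139e-03 -2.98110556e+00] 0.12238316454616499 [-0.47266593 -0.20591449 -3.55763435] [-0.01381344 -0.08533328 -0.00983151]
scene guard_knuckle [(array([495.,  22., 262.]), 0.96), (array([417., 352.,   2.]), 0.73), (array([ 306., -205.,   77.]), 0.64), (array([ 575., -514.,   73.]), 0.45)]
scene guard_free [(array([ 440., -142.,  108.]), 0.8), (array([ 540., -653.,  102.]), 0.6), (array([432.,  23., 296.]), 0.15)]
scene guard [(array([496.,  17., 179.]), 0.96), (array([ 308., -204.,   15.]), 0.87), (array([ 574., -519.,   16.]), 0.42)]
top guard_knuckle [(array([ 579., -518.,   77.]), 0.95), (array([ 306., -207.,   77.]), 0.86)]
top guard_free [(array([ 539., -652.,  104.]), 0.95), (array([ 434., -140.,  105.]), 0.72), (array([311.,  29., 292.]), 0.58)]
top guard [(array([ 577., -518.,   16.]), 0.94), (array([ 311., -203.,   13.]), 0.48)]
```

View pics/scene2.png

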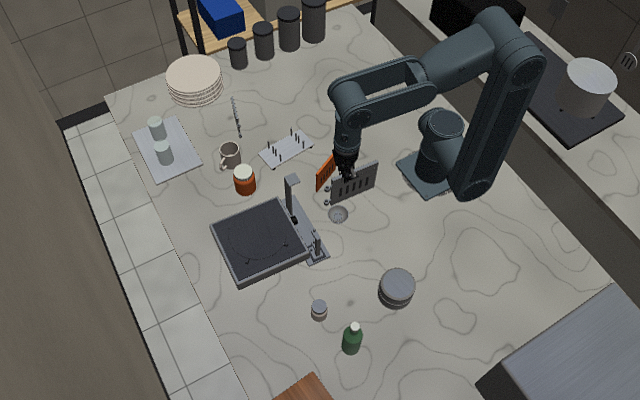

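```bash
cat >> h.py <<'E'
RB=np.array([[np.cos(np.radians(YB)),-np.sin(np.radians(YB))],[np.sin(np.radians(YB)),np.cos(np.radians(YB))]])
A0=np.array([569.4,71.1])  # axis estimate; offsets (u,v) in burner axes
def P(u,v,h,ang=177.05):
    a=A0+RB@[u,v];return tcp(a[0],a[1],60+h,ang)
def now():   # guard origin believed, burner axes offset from A0 (open pose)
    o=status.get_obs();q=np.array(P(0,0,0));d=o["position"]-q
    return np.r_[RB.T@d[:2],d[2]],o
E
python3 - <<'E'
from h import *
arm.movel(P(-45,0,100),velocity=200)
arm.movel(P(-28,0,7),velocity=150)
arm.wait(0.2)
g,o=now();print(g,o["ft_force"],o["clock"])
r=arm.movel(P(-5,0,7),velocity=15,max_force=4)
g,o=now();print(r,g,o["ft_force"],o["clock"])
arm.movel(P(g[0]-6,0,7),velocity=40)
arm.wait(.1);g2,o=now();print(g2,o["ft_force"],o["tool_rot"])
for c in("scene","top"):
    cv2.imwrite(f"pics/{c}3.png",read_camera(c)[:,:,::-1])
cv2.imwrite("pics/c3.png",cv2.resize(cv2.imread("pics/scene3.png")[170:270,270:390],(720,600),interpolation=cv2.INTER_CUBIC))
E
```

```text
[-2.77972218e+01 -2.64760970e-02  8.08809753e+00] [-0.04943818  0.27388986 -2.6735743 ] 9.5667
True [-9.34322153e+00 -6.53973261e-04  6.06399873e+00] [-0.1066832  -0.51146009 -3.81933244] 10.7333
[-1.54412089e+01  4.87010338e-03  6.91736897e+00] [-0.04559357 -0.30395553 -3.04818226] [-179.99707578    0.23769299   -2.94691477]
```

View pics/c3.png

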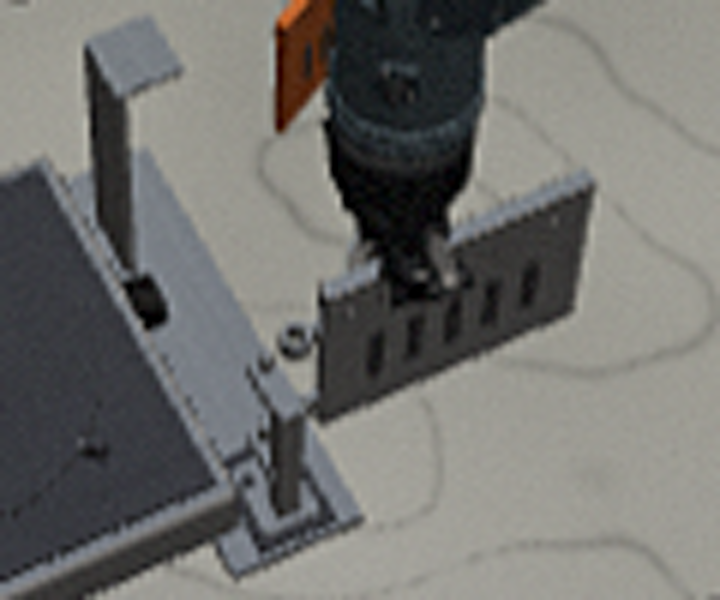

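```bash
python3 - <<'E'
from h import *
k=onz("scene",(319.2,226.7),163);p=onz("scene",(314.3,230.3),155)
print(k,p,RB.T@(k-p)[:2])
g,o=now();print(g)
r=arm.movel(P(g[0]+13,0,7),velocity=8,max_force=5)
for i in range(3):
    g,o=now();print(r,g,o["ft_force"],o["clock"]);arm.wait(.1)
arm.movel(P(g[0]-6,0,7),velocity=40)
E
```

```text
[556.69636125  78.10919818 163.        ] [575.13871476  77.9860355  155.        ] [-18.42425269  -0.82612644]
[-1.53095578e+01 -1.52445474e-02  6.96148865e+00]
True [-8.42900035  0.03292961  6.02310223] [ 0.9757607   0.12058596 -2.5529104 ] 12.2333
True [-8.65428036  0.04333279  5.5047077 ] [ 1.08439361  0.17038127 -2.72328143] 12.3333
True [-8.74194908  0.04282086  5.30646188] [-0.42924538  0.30500948 -2.37643678] 12.4333
```

```bash
python3 - <<'E'
from h import *
arm.movel(P(-18,-26,8),velocity=120)
arm.movel(P(3.8,-26,8),velocity=80)
arm.wait(.2); g,o=now();print(g,o["ft_force"],o["clock"])
for v in(10,8):
    r=arm.movel(P(3.8,-2,8),velocity=v,max_force=4)
    for i in range(3):
        g,o=now();print(r,g,o["ft_force"],o["ft_torque"],o["clock"]);arm.wait(.1)
    arm.movel(P(3.8,g[1]-4,8),velocity=40);arm.wait(.15)
g,o=now();print(g)
cv2.imwrite("pics/c4.png",cv2.resize(read_camera("scene")[170:270,270:390,::-1],(720,600),interpolation=cv2.INTER_CUBIC))
E
```

```text
[  3.4236223  -25.83048041   7.88125514] [-0.55418173 -0.42196122 -3.06996056] 13.8333
True [ 3.69120825 -9.55086019  7.43093946] [ 0.45184558 -2.0830067  -2.41688396] [-0.40446855 -0.23076895 -0.15878823] 15.4083
True [ 3.52022159 -9.59486206  6.94739239] [ 1.19380168 -1.83585572 -2.71807349] [-0.42262487 -0.2656576  -0.13928659] 15.5083
True [ 3.44915468 -9.60051913  6.711088  ] [ 0.15828945 -2.81288519 -1.88154036] [-0.47837081 -0.26197612 -0.17565723] 15.6083
True [ 3.66695699 -9.29822643  7.44050196] [ 1.27543388 -1.80483282 -2.85713006] [-0.37111379 -0.3104018  -0.12361495] 16.8833
True [ 3.51515009 -9.34132939  6.91895572] [ 0.42697069 -1.51825258 -1.70639658] [-0.40285846 -0.31777024 -0.14893997] 16.9833
True [ 3.42517425 -9.33591708  6.70145156] [ 0.37434944 -2.01534806 -2.26327085] [-0.48612878 -0.32888366 -0.14229055] 17.0833
[  3.6282806  -13.18994591   7.77172375]
```

View pics/c4.png

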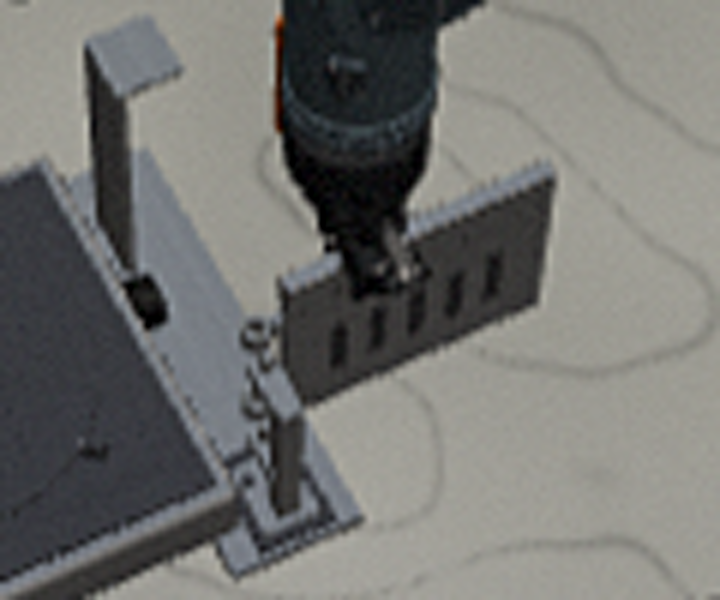

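```bash
python3 - <<'E'
from h import *
arm.movel(P(3.5,-13,24),velocity=80)
arm.movel(P(3.5,3.4,22),velocity=60)
arm.wait(.2); g,o=now();print(g,o["ft_force"],o["clock"])
r=arm.movel(P(3.5,3.4,3),velocity=12,max_force=5)
g,o=now();print(r,g,o["ft_force"],o["ft_torque"],o["clock"])
cv2.imwrite("pics/c5.png",cv2.resize(read_camera("scene")[170:270,270:390,::-1],(720,600),interpolation=cv2.INTER_CUBIC))
E
```

```text
[ 3.54185471  3.31696289 21.99104305] [ 0.32596682  1.01150243 -2.20078443] 18.6167
True [ 3.3760986   3.38048217 17.31130147] [-1.2367941   0.38884562  4.39277239] [-0.05091261 -0.19609621 -0.01453528] 19.2833
```

View pics/c5.png

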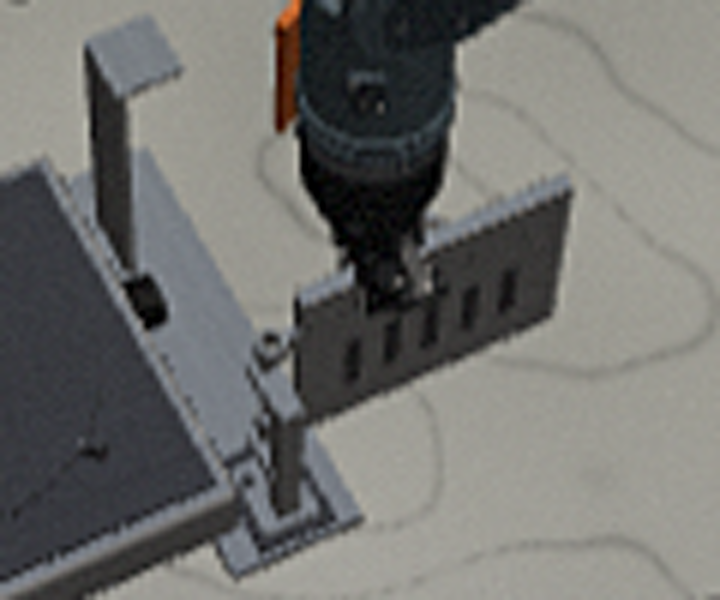

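```bash
cat > og.py <<'E'
from h import *
def overlay(fn,pos,yaw,du=(0,0,0),pitch=0,cam="scene",win=(290,180,80,70),k=9,rack=True,im=None):
    R=np.array([[np.cos(np.radians(yaw)),-np.sin(np.radians(yaw)),0],[np.sin(np.radians(yaw)),np.cos(np.radians(yaw)),0],[0,0,1]])
    Rp=cv2.Rodrigues(np.array([0,np.radians(pitch),0.]))[0]
    g0=np.array([60,0,118.])
    org=np.array(pos)-[0,0,155]
    W=lambda p: org+np.array(du)+R@(Rp@(np.array(p)-g0))
    x,y,w,h=win
    if im is None: im=read_camera(cam)[:,:,::-1]
    im=im.copy()
    raw=cv2.resize(im[y:y+h,x:x+w],None,fx=k,fy=k,interpolation=cv2.INTER_CUBIC);im=raw.copy()
    def pl(pts,col):
        uv=((proj(cam,[W(p) for p in pts])-[x,y]+.5)*k-.5).astype(int);cv2.polylines(im,[uv.reshape(-1,1,2)],False,col,1)
    for yy,t in((4,0),(-4,0)): pl([(16,yy,-20),(185,yy,-20),(185,yy,102),(16,yy,102),(16,yy,-20)],(0,255,0))
    for yy in(6,-6): pl([(16,yy,102),(185,yy,102),(185,yy,130),(16,yy,130),(16,yy,102)],(0,0,255))
    th=np.linspace(0,2*np.pi,30)
    for z in(0,16,80,96): pl([(9*np.cos(t),9*np.sin(t),z) for t in th],(255,255,0))
    cv2.imwrite(fn,np.vstack([raw,im])[:,:800] if w*k*2>800 else np.hstack([raw,im]))
if __name__=="__main__":
    o=status.get_obs();print(o["position"],o["tool_rot"])
    im=read_camera("scene")[:,:,::-1];cv2.imwrite("pics/scene6.png",im)
    overlay("pics/o6.png",o["position"],180+o["tool_rot"][2],win=(300,190,80,60),k=9,im=im)
    t=read_camera("top")[:,:,::-1];cv2.imwrite("pics/top6.png",t)
    overlay("pics/o6t.png",o["position"],180+o["tool_rot"][2],cam="top",win=(260,180,80,70),k=8,im=t)
E
python3 og.py; python3 -c "
import cv2
for f in('o6','o6t'):
    i=cv2.imread(f'pics/{f}.png');print(i.shape);h=min(600/i.shape[0],800/i.shape[1],1);cv2.imwrite(f'pics/{f}.png',i[i.shape[0]//2:] )"
```

```text
[512.9933356   77.40989034 350.26685375] [179.83542404   0.88269181  -2.95807933]
(1080, 720, 3)
(1120, 640, 3)
```

View pics/o6.png

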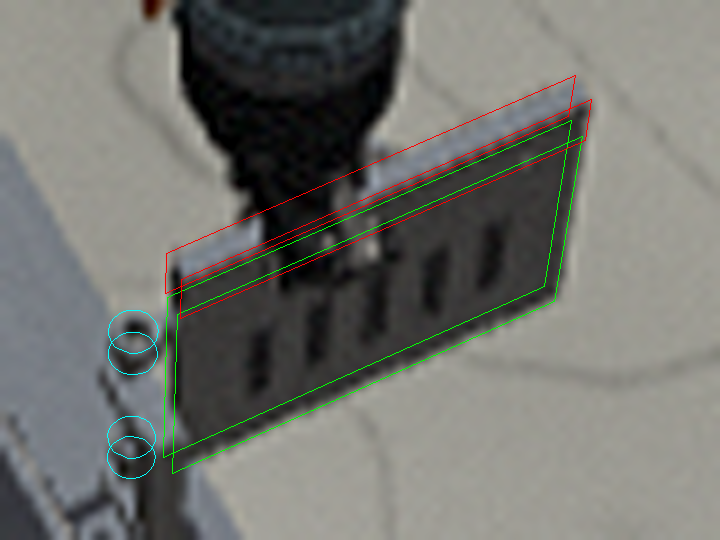

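View pics/o6t.png

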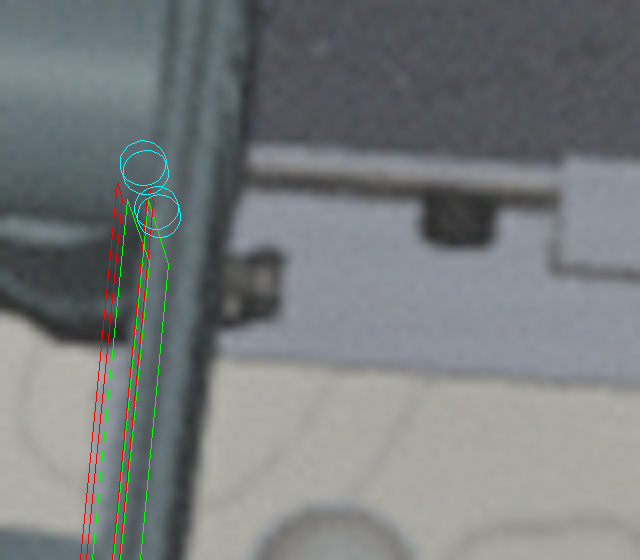

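```bash
cat >> h.py <<'E'
from scipy.spatial.transform import Rotation as Ro
RB3=np.eye(3);RB3[:2,:2]=RB
def kn(o,z=80):
    R=Ro.from_euler("xyz",o["tool_rot"],degrees=True).as_matrix()
    # guard frame in tool: guard x -> tool -x (yaw=ang-180), guard z -> -tool z ; grip at guard (60,0,118) = tool (0,0,155)
    d=np.array([60.,0,155+118-z])   # tool coords of guard (0,0,z)
    w=o["position"]+R@d
    return RB3.T@(w-np.r_[A0,60+z])
def rep(t=""):
    o=status.get_obs();print(t,round(o["clock"],2),"up",np.round(kn(o),2),"lo",np.round(kn(o,0),2),"rpy",np.round(o["tool_rot"],2),"F",np.round(o["ft_force"],1),"T",np.round(o["ft_torque"],2));return o
E
python3 - <<'E'
from h import *
arm.movel(P(3.5,3.2,24),velocity=40);arm.wait(.2);rep("lift")
arm.movel(P(-16,3.2,20),velocity=80);arm.movel(P(-13,3.2,8),velocity=60);arm.wait(.3);rep("pre")
for k in range(2):
    r=arm.movel(P(0,3.2,8),velocity=6,max_force=4)
    rep(r);arm.wait(.1);rep()
    arm.movel(P(-12,3.2,8),velocity=30);arm.wait(.2);rep()
E
```

```text
lift 19.98 up [-0.21  2.66 22.51] lo [-1.69  2.44 22.53] rpy [179.84   1.06  -2.96] F [-0.3  0.6 -3.5] T [ 0.01 -0.14  0.01]
pre 21.03 up [-16.3    2.66   7.14] lo [-17.69   2.44   7.15] rpy [179.84   0.99  -2.96] F [-0.3 -1.2 -3. ] T [-0.01 -0.1  -0.03]
True 22.33 up [-10.12   2.69   5.83] lo [-11.82   2.47   5.84] rpy [179.84   1.22  -2.96] F [ 0.4 -0.3 -2.2] T [ 0.02 -0.11  0.02]
 22.43 up [-10.59   2.7    5.21] lo [-12.38   2.48   5.23] rpy [179.84   1.28  -2.96] F [ 0.7 -0.7 -2.8] T [ 0.01 -0.14 -0.07]
 22.98 up [-16.26   2.66   6.72] lo [-18.03   2.44   6.74] rpy [179.84   1.27  -2.96] F [-0.3 -0.  -2.5] T [-0.01 -0.14  0.01]
True 24.23 up [-10.16   2.69   5.58] lo [-12.24   2.47   5.61] rpy [179.84   1.49  -2.96] F [-0.4 -0.8 -2. ] T [ 0.05 -0.09  0.06]
 24.33 up [-10.62   2.69   4.93] lo [-12.79   2.47   4.96] rpy [179.84   1.56  -2.96] F [ 0.1 -0.  -2.6] T [ 0.   -0.08 -0.02]
 24.91 up [-17.12   2.66   6.48] lo [-19.26   2.44   6.51] rpy [179.84   1.54  -2.96] F [ 0.9  0.3 -2.7] T [ 0.05 -0.16  0.01]
```

```bash
cat >> h.py <<'E'
RT=[180,0,-2.95]
def ml(u,v,h,vel,mf=None): return arm.movel(P(u,v,h),velocity=vel,rotation=RT,max_force=mf)
E
python3 - <<'E'
from h import *
ml(-16,2.8,8,60);arm.wait(.2);rep("pre")
ml(-13.5,2.8,8,30);r=ml(0,2.8,8,8,4);rep(r)
ml(-15,-8,8,80);ml(2.8,-15,8,80);arm.wait(.2);rep("prev")
r=ml(2.8,0,8,8,4);rep(r);arm.wait(.05);rep()
ml(2.8,-14,8,40);arm.wait(.1);rep()
E
```

```text
pre 25.36 up [-15.87   2.77   8.02] lo [-15.88   2.76   8.02] rpy [ 1.80e+02  1.00e-02 -2.95e+00] F [-0.1 -0.1 -2.5] T [-0.03 -0.11  0.05]
True 26.43 up [-10.06   2.85   6.84] lo [-10.36   2.85   6.84] rpy [-180.      0.22   -2.95] F [-0.9 -0.  -2.8] T [-0.02 -0.07  0.  ]
prev 27.32 up [  2.48 -14.86   7.8 ] lo [  2.44 -14.85   7.8 ] rpy [-1.80e+02  3.00e-02 -2.94e+00] F [ 0.8 -0.3 -2.6] T [-0.06 -0.1   0.07]
True 28.27 up [  2.46 -10.02   7.38] lo [  2.39 -10.21   7.38] rpy [ 1.7986e+02  6.0000e-02 -2.9600e+00] F [ 0.7 -1.6 -1.9] T [-0.42 -0.28 -0.1 ]
 28.32 up [  2.27 -10.01   7.04] lo [  2.15 -10.18   7.04] rpy [ 1.7988e+02  9.0000e-02 -2.9600e+00] F [-0.3 -1.9 -1.4] T [-0.41 -0.28 -0.13]
 28.68 up [  2.48 -13.95   7.65] lo [  2.41 -13.93   7.65] rpy [-1.7998e+02  5.0000e-02 -2.9700e+00] F [-0.5 -0.5 -1.9] T [ 0.05 -0.09 -0.01]
```

```bash
python3 - <<'E'
from h import *
ml(3.0,-12,23,80);ml(3.0,2.9,22,60);arm.wait(.2);rep("above")
r=ml(3.0,2.9,3,12,5);rep(r)
E
```

```text
above 29.62 up [ 3.    2.81 21.94] lo [ 2.99  2.8  21.94] rpy [ 1.7999e+02  1.0000e-02 -2.9500e+00] F [ 0.8  0.4 -2.7] T [-0.03 -0.07 -0.03]
False 31.36 up [3.07 2.89 3.12] lo [3.09 2.89 3.12] rpy [-1.80e+02 -1.00e-02 -2.95e+00] F [-0.1  0.2 -2.6] T [-0.01 -0.07 -0.06]
```

```bash
python3 - <<'E'
from h import *
r=ml(3.0,2.9,-4,8,3.5);rep(r)
im=read_camera("scene")[:,:,::-1]
cv2.imwrite("pics/c7.png",cv2.resize(im[180:270,280:380],(660,594),interpolation=cv2.INTER_CUBIC))
E
```

```text
True 31.81 up [2.92 2.9  0.86] lo [2.92 2.89 0.86] rpy [180.    -0.    -2.95] F [-0.3  0.1  4.4] T [ 0.01 -0.1  -0.01]
```

View pics/c7.png

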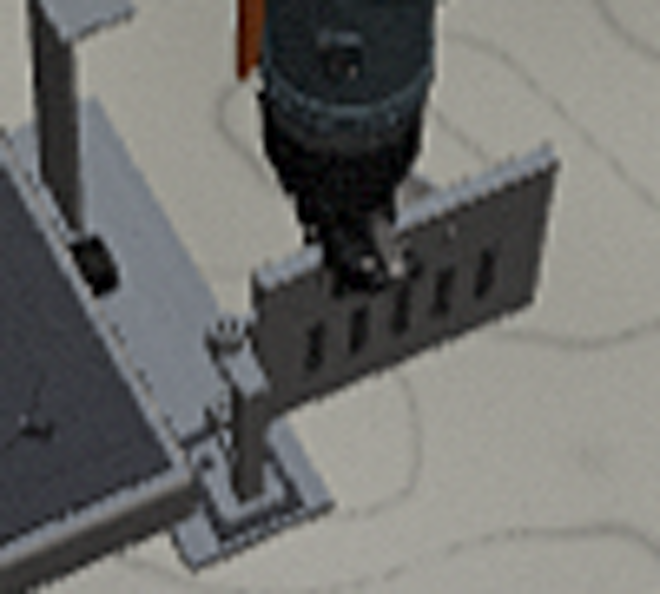

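```bash
cat >> h.py <<'E'
AX=A0+RB@np.array([2.95,2.9])
def sw(th,h=1.2,vel=40,mf=8):
    return arm.movel(tcp(AX[0],AX[1],60+h,177.05+th),velocity=vel,rotation=[180,0,-2.95+th],max_force=mf)
E
python3 - <<'E'
from h import *
for th in np.arange(0,81,8):
    r=sw(th)
    o=status.get_obs();print(th,r,round(o["clock"],2),np.round(o["ft_force"],1),np.round(o["ft_torque"],2))
    if r: break
im=read_camera("scene")[:,:,::-1]
cv2.imwrite("pics/c8.png",cv2.resize(im[160:270,270:380],(600,600),interpolation=cv2.INTER_CUBIC))
E
```

```text
0 False 32.11 [-0.5 -0.2  0.8] [-0.01 -0.17  0.05]
8 False 32.47 [-0.2 -0.1 -1.7] [ 0.08 -0.25  0.03]
16 False 32.83 [ 0.3  0.3 -2.1] [ 0.05 -0.27 -0.01]
24 False 33.18 [-0.3 -0.8 -2.1] [ 0.   -0.22  0.02]
32 False 33.54 [ 0.2 -1.3 -1. ] [-0.   -0.2  -0.02]
40 False 33.9 [ 0.2  0.2 -2.2] [ 0.03 -0.2  -0.  ]
48 False 34.26 [-0.1  0.9 -2.2] [-0.01 -0.16 -0.03]
56 False 34.62 [-0.4 -0.1 -2.6] [-0.01 -0.1  -0.04]
64 False 34.98 [ 0.1  0.8 -2.8] [ 0.13 -0.09  0.03]
72 False 35.33 [ 0.5 -1.2 -1.5] [ 0.1  -0.11 -0.03]
80 False 35.69 [ 0.4 -0.4 -2.2] [ 0.06 -0.08  0.01]
```

View pics/c8.png

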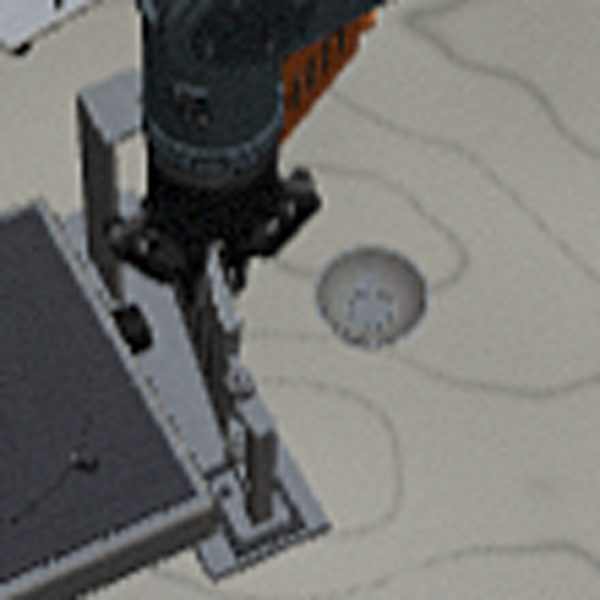

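```bash
python3 - <<'E'
from h import *
sw(86,vel=25,mf=5);o=status.get_obs();print(np.round(o["ft_force"],1),np.round(o["ft_torque"],2))
for th in np.arange(87,94.1,1):
    r=sw(th,vel=8,mf=4)
    o=status.get_obs();print(th,r,round(o["clock"],2),np.round(o["ft_force"],1),np.round(o["ft_torque"],2),np.round(o["tool_rot"],2))
    if r or abs(o["ft_torque"][2])>0.4: break
im=read_camera("scene")[:,:,::-1]
cv2.imwrite("pics/c9.png",cv2.resize(im[160:270,270:380],(600,600),interpolation=cv2.INTER_CUBIC))
im=read_camera("top")[:,:,::-1]
cv2.imwrite("pics/c9t.png",cv2.resize(im[180:240,260:360],(800,480),interpolation=cv2.INTER_CUBIC))
E
```

```text
[-0.4  0.2 -2. ] [ 0.12 -0.02 -0.03]
87.0 False 36.42 [ 0.1 -0.1 -2.4] [ 0.1   0.01 -0.03] [-179.99   -0.     84.02]
88.0 False 36.71 [ 1.   0.2 -3.2] [ 0.09 -0.02 -0.02] [-179.99    0.     85.05]
89.0 False 36.99 [-0.4  0.5 -3.4] [ 0.05 -0.05  0.  ] [-179.99   -0.     86.05]
90.0 True 37.21 [-1.4 -0.5  5.2] [-0.04 -0.01 -0.48] [-1.799e+02 -2.000e-02  8.705e+01]
```

View pics/c9.png

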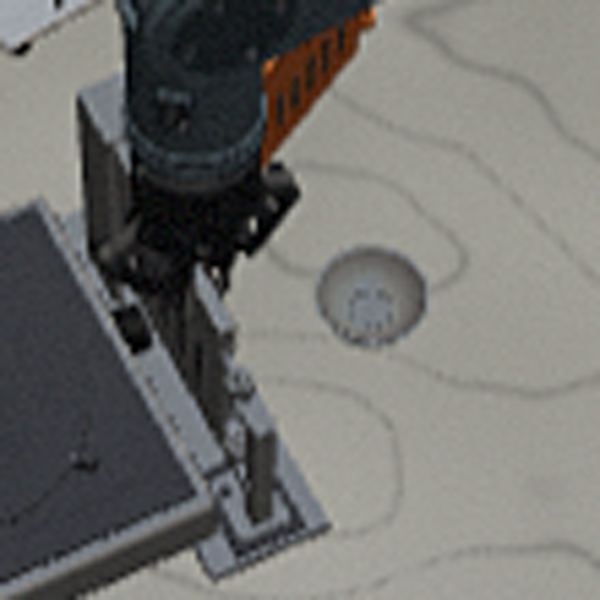

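```bash
python3 - <<'E'
from h import *
jaws.gripper_to(0.35,squeeze=20)
o=status.get_obs();print(o["clock"],o["ft_force"],o["ft_torque"][2],o["finger_gap"])
p=o["position"];R=[180,0,87.0]
arm.movel([p[0],p[1],p[2]+60],velocity=80,rotation=R,max_force=8)
o=status.get_obs();print(o["clock"],o["ft_force"])
arm.movel([p[0]-140,p[1]+120,p[2]+120],velocity=200,rotation=R)
for c in("scene","top"):
    im=read_camera(c)[:,:,::-1];cv2.imwrite(f"pics/{c}10.png",im)
    for n in("guard","guard_knuckle","guard_free","guard_grip","keeper"): print(c,n,[(np.round(d["point"]),round(d["p"],2)) for d in spot_point(n,c)[:3]])
print(status.get_obs()["clock"])
a=cv2.resize(cv2.imread("pics/scene10.png")[160:260,270:370],(400,400),interpolation=cv2.INTER_CUBIC)
b=cv2.resize(cv2.imread("pics/top10.png")[170:270,255:355],(400,400),interpolation=cv2.INTER_CUBIC)
cv2.imwrite("pics/c10.png",np.hstack([a,b]))
E
```

```text
37.6333 [ 0.89327766 -0.35129896  0.33048645] -0.05400357595892263 0.34688304794471425
38.5333 [ 0.21753484  0.12492929 -1.63887262]
scene guard [(array([575.,  74.,  56.]), 0.76), (array([ 309., -206.,   14.]), 0.74), (array([ 574., -517.,   18.]), 0.59)]
scene guard_knuckle [(array([571.,  77., 142.]), 0.93), (array([ 309., -202.,   78.]), 0.82), (array([ 575., -518.,   71.]), 0.58)]
scene guard_free [(array([ 440., -139.,  106.]), 0.74), (array([ 658., -424.,   -4.]), 0.68), (array([427.,  -2.,  -2.]), 0.67)]
scene guard_grip [(array([566.,  11., 176.]), 0.95), (array([ 355., -179.,  105.]), 0.57), (array([ 559., -564.,  102.]), 0.45)]
scene keeper [(array([ 568., -111.,  196.]), 0.76), (array([728., -33.,   2.]), 0.58), (array([ 662., -288.,   -3.]), 0.4)]
top guard [(array([ 575., -513.,   15.]), 0.86), (array([ 312., -203.,   15.]), 0.61)]
top guard_knuckle [(array([ 310., -207.,   77.]), 0.81), (array([ 575., -517.,   75.]), 0.73), (array([571.,  73., 140.]), 0.67)]
top guard_free [(array([ 536., -650.,  102.]), 0.9), (array([ 439., -138.,  104.]), 0.83), (array([ 560., -118.,  166.]), 0.8)]
top guard_grip [(array([ 562., -560.,   98.]), 0.9), (array([567.,  14., 177.]), 0.78), (array([ 347., -184.,  106.]), 0.52)]
top keeper [(array([ 567., -111.,  198.]), 0.76)]
40.25
```

View pics/c10.png

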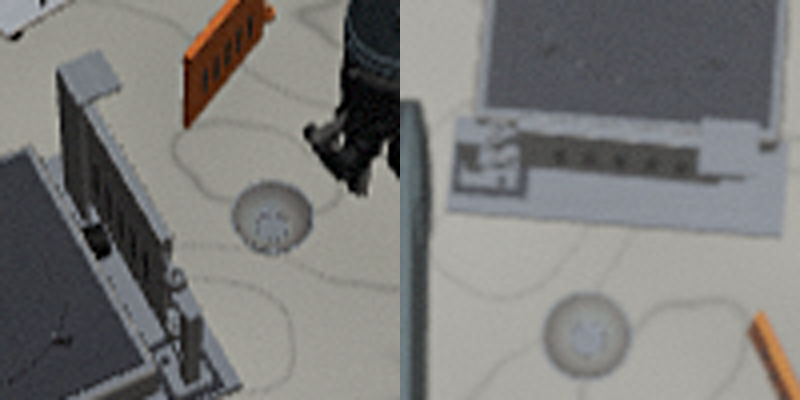

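```bash
python3 - <<'E'
from h import *
jaws.gripper_to(0)
arm.goto([515,-26,420],RT)
arm.movel([530,-25.5,335],velocity=120,rotation=RT);arm.wait(.1)
r=arm.movel([558,-27,335],velocity=12,rotation=RT,max_force=3)
o=rep(r);print(o["position"])
arm.movel([525,-25,335],velocity=60,rotation=RT)
arm.movel([480,20,420],velocity=150,rotation=RT)
arm.goto([380,80,450],RT)
for c in("scene","top"):
    im=read_camera(c)[:,:,::-1];cv2.imwrite(f"pics/{c}11.png",im)
print(status.get_obs()["clock"])
a=cv2.resize(cv2.imread("pics/scene11.png")[160:260,270:370],(400,400),interpolation=cv2.INTER_CUBIC)
b=cv2.resize(cv2.imread("pics/top11.png")[170:270,255:355],(400,400),interpolation=cv2.INTER_CUBIC)
cv2.imwrite("pics/c11.png",np.hstack([a,b]))
E
```

```text
True 44.25 up [ 44.18 -98.44   1.33] lo [ 44.02 -98.41   1.33] rpy [-1.7998e+02  1.2000e-01 -2.9500e+00] F [-0.  -0.3 -0. ] T [ 0.03 -0.02 -0.  ]
[548.9329592  -26.47090779 334.44875752]
46.3083
```

View pics/c11.png

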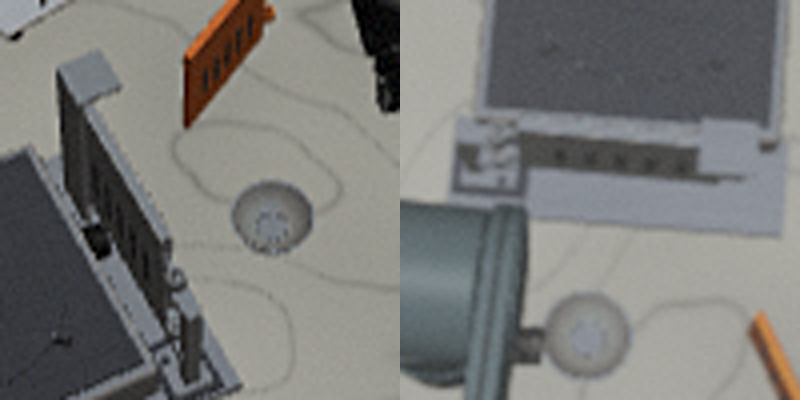

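View pics/scene11.png

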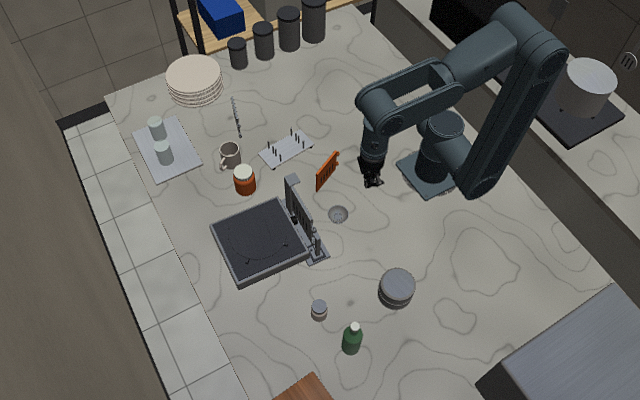

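```bash
python3 - <<'E'
from h import *
arm.goto([520,-26,400],RT)
arm.movel([540,-25.5,335],velocity=120,rotation=RT);arm.wait(.1)
for f in(3,8):
    r=arm.movel([556,-27,335],velocity=8,rotation=RT,max_force=f)
    o=rep(r);print(o["position"])
    if f==3: arm.movel([545,-26.,335],velocity=40,rotation=RT);arm.wait(.1)
arm.movel([525,-25,335],velocity=60,rotation=RT)
arm.movel([480,20,420],velocity=150,rotation=RT)
for c in("scene","top"):
    im=read_camera(c)[:,:,::-1];cv2.imwrite(f"pics/{c}12.png",im)
    for n in("guard_knuckle","guard_free"): print(c,n,[(np.round(d["point"]),round(d["p"],2)) for d in spot_point(n,c)[:4]])
print(status.get_obs()["clock"])
a=cv2.resize(cv2.imread("pics/scene12.png")[160:260,270:370],(400,400),interpolation=cv2.INTER_CUBIC)
b=cv2.resize(cv2.imread("pics/top12.png")[170:270,255:355],(400,400),interpolation=cv2.INTER_CUBIC)
cv2.imwrite("pics/c12.png",np.hstack([a,b]))
E
```

```text
True 49.07 up [ 44.16 -98.28   1.3 ] lo [ 43.99 -98.26   1.3 ] rpy [-1.7998e+02  1.2000e-01 -2.9500e+00] F [-0.4  0.4 -0.4] T [-0.02  0.   -0.03]
[548.9152098  -26.30655673 334.42402762]
True 50.18 up [ 44.15 -98.3    1.26] lo [ 43.83 -98.28   1.26] rpy [-179.99    0.23   -2.94] F [-0.6  0.6 -0.6] T [0.07 0.04 0.04]
[549.28127541 -26.34662195 334.50020228]
scene guard_knuckle [(array([572.,  74., 141.]), 0.74), (array([ 572., -516.,   70.]), 0.54)]
scene guard_free [(array([ 561., -117.,  168.]), 0.58), (array([ 442., -139.,  107.]), 0.52), (array([ 536., -654.,  100.]), 0.5)]
top guard_knuckle [(array([ 310., -206.,   77.]), 0.72), (array([ 576., -516.,   74.]), 0.68)]
top guard_free [(array([ 536., -650.,  102.]), 0.85), (array([ 437., -138.,  104.]), 0.59), (array([ 560., -116.,  166.]), 0.56), (array([ 446., -370.,    0.]), 0.55)]
51.8917
```

View pics/c12.png

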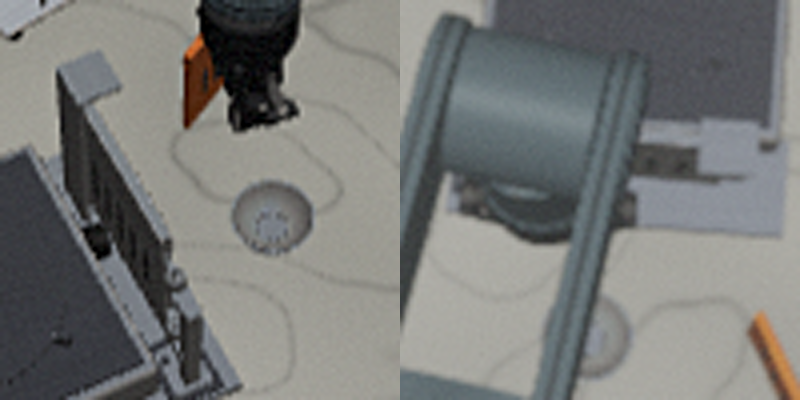

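Pushing at 3 N and then 8 N met the guard at the same place, so it is hard against the stop. It stands under the hood and nothing is touching it.

```bash
python3 - <<'E'
from h import *
arm.wait(.2);print(status.get_obs()["clock"],status.get_obs()["ft_force"]);print(job.hand_in())
E
```

```text
52.0917 [-1.41261555 -1.04007791 -0.17191936]
the job is handed in; nothing more can be done
None
```

The guard is hanging on both pins, swung shut against the stop under the keeper's hood, and released. I handed the job in at 52.1 s of the 64 s allowed.

**What I did**
- **Picking it:** I took the large grey guard in the rack (top view pixel 415, 245). I left the orange one and the smaller grey one alone.
- **Finding the pins:** I held the guard with its knuckles level with the pins and touched them lightly from the front and from the right. The axis came out about 4 mm from the axis I first estimated from the pictures.
- **Hanging and closing:** I lowered the guard onto the pins standing open, swung it round the pin axis until it met the stop at about 90°, and let go.

**Last checks**
- **Seating:** the guard slid down the pins with no resistance and came to rest at seat height (reading 0.9 mm, within the height error).
- **Shut:** pushing with 3 N and then 8 N met it at nearly the same place (548.9 and 549.3 mm), so it was against the stop. Pictures show the free end under the hood and both knuckles on the brackets.
- **Surroundings:** in the last pictures nothing else looks moved, and the gripper is clear of everything.

**What went wrong on the way**
- My first lowering stopped on top of the pins at about 5 N. The tool had tilted about 1° because stopped moves did not restore its angle. I lifted off, fixed the angle, felt for the pins again, and the second try went in freely.
- The networks put the guard's free end at world z 166–168 mm, about 10 mm lower than at the geometry's 176 mm. They disagree with the felt seat height and with their own knuckle reading of 141 mm. The hood partly hides that end, so I went by the felt contact.

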